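# Load the board inspection nest and hold the loupe in focus over the last board

### The job

Finish loading the inspection nest: bay one, the farthest (one red dot), already holds its board; take the two circuit boards from the black foam pad and, working from the far end towards you as the bays are numbered, seat one in bay two (two dots) and only then the other in bay three (three dots, nearest); each must lie flat and fully down between its corner stops, socket on the same side as the board in bay one. Then pick up the loupe by its handle and hold it level over the black chip of the board in bay three, lens centred on the chip and at the height of the red pointer on the focus column, touching nothing else. Finish while still holding it there, steady; leave the pointer, the board in bay one and the other things on the desk alone.

Things in the scene. Friction and masses are not known exactly. Their poses are not given: they have to be found in the camera images.
- nest: fixed grey plate 190 x 86 x 6 mm, origin under bay two, +x away from the robot. Bay centres at x +58 (one), 0 (two), -58 mm (three), y 0. Ledges carry the PCB 11 mm above the desk; side walls and corner stops rise to 15 mm, 1.5 mm play all round. 1 to 3 red dots on the -y side of each bay. Focus column at x -67, y +94: 10 mm steel rod, top 120 mm above the desk
- bay1 (a point): where the origin of a board seated in bay one lies (8 mm above the desk); axes as the nest's
- bay2 (a point): where the origin of a board seated in bay two lies (8 mm above the desk); axes as the nest's. A board fits only with its axes parallel to these, socket (+x) towards nest +x, where the bay is open between two corner stops
- bay3 (a point): the same for bay three
- chip_spot (a point): middle of the black chip of a board seated in bay three, on the PCB's upper face (13 mm above the desk; nest x -67, y +10)
- focus_pointer (a point): tip of the red pointer (3 mm thick bar on a black slider on the focus column), which points at bay three from 55 mm to nest +y of chip_spot. Its height, 70 to 105 mm above the desk, is where the middle of the lens must be. Held by friction (4 N): do not push it
- board_a: green circuit board, 30 g, z up; own frame in mm: PCB x -23..17, y -26..26, z 3..5 (its underside is 3 above the origin; solder tails below sink into foam or hang free). Grip its pale socket: x 6..20, y -16..16, z 5..17, so 14 wide across x, centre x 13. Flat black chip, 13 square, centre x -9, y +10
- board_b: second, same green circuit board, 30 g, z up; own frame in mm: PCB x -23..17, y -26..26, z 3..5 (its underside is 3 above the origin; solder tails below sink into foam or hang free). Grip its pale socket: x 6..20, y -16..16, z 5..17, so 14 wide across x, centre x 13. Flat black chip, 13 square, centre x -9, y +10
- board_done: same kind of board, already seated in bay one; leave it
- foam_pad: fixed black foam pad 80 x 150 x 10 mm, origin under its centre; the two boards lie on it, PCB on the foam
- loupe: reading loupe lying flat on the desk, about 110 g: black round frame 70 mm across, 14 mm high, with glass lens; origin under the lens centre, z up. Along its own -x: steel neck to x -54, then a black flat-sided handle 20 mm wide (y), 16 mm high, to x -152 mm. Centre of mass near x -65
- lens (a point): centre of the loupe's lens, 7 mm above the loupe's underside
- loupe_grip (a point): good place to grip the loupe's handle, across its y: on the handle's axis at loupe x -76, 8 mm above the underside
- tape_black: bystander: roll of black tape; leave it where it is
- cell_a: bystander: green battery; leave it where it is
- cell_b: bystander: red battery; leave it where it is
- conn_c: bystander: cream connector; leave it where it is
Mind the look-alikes: they are no part of the job. What is shaped like the board_b but purple or yellow is not meant. Leave any yellow look-alike of the board_a alone.

How it is judged:
By the outcome, as a careful person would: the job done as asked, in the order asked, and still so for the second after the job is handed in, while the arm keeps its last pose, push and grip.
It also fails if it takes over 72 s, if anything falls off the work surface, if the arm or the gripper's body presses on something with over 40 N, if the wrist force passes 120 N, or if a joint passes its speed limit or range.

### The arm

A 7-joint arm with a two-finger parallel gripper is mounted at the origin on a cart in front of the work surface, level with it; the furniture and walls round the work are solid. World frame = base frame: x ahead of the robot, y to its left, z up, the work surface at z = 0. Lengths are in m, angles in rad, forces in N, time in s.
With the tool pointing down it reaches from about 0.425 to 0.875 m from the base axis. Payload 4.7 kg.
Tool frame: the origin (TCP) lies between the finger pads, 19 mm behind the fingertips; this is the grasp point; z points along the fingers, y is the line along which they close (so a half turn about z gives the same grasp; the last joint's range is limited). The gripper opens to 87 mm and grips with 3 to 60 N. Pads are 19 mm wide; open, the fingers measure 117 mm over their backs; the gripper's body (75 mm by 190 mm) begins 51 mm behind the grasp point.
Start: joints at [-1.158, 0.321, -0.07, 1.45, 0.023, 1.371, -0.057], TCP at [0.252, 0.599, 0.241] pointing down, gripper open.
Joint ranges: [-2.86, 2.86], [-0.3, 2.09], [-1.38, 1.24], [0.06, 2.45], [-1.56, 4.7], [0.09, 2.05], [-2.69, 2.69]. Speed limits (rad/s): [2.57, 2.57, 3.14, 3.14, 3.14, 3.14, 3.14].

### API

Orientations are given as a rotation vector (axis times angle).
In Python, from bench import monitor, cams, workorder gives the robot as it stands.
- The arm moves only by the tool move_arm, never from a script. Its arguments are lists of equal length, an entry for each row: "slide": the shift along the tool's x, y, z in cm, a list of three; "roll": the turn about the tool's z in rad. In form: {"slide": [[dx, dy, dz], ...], "roll": [roll, ...]}. A call has 1 to 20 rows; each row is the pose to reach, as a shift and turn from the pose commanded when the call began, along the tool's axes at that moment; what a row does not reach only later rows make up. A row lasts 1/10 s, in which the tool goes at most 50 mm and 8.59 degrees, less where a joint would pass 70% of its speed; a pose out of reach is approached as far as the arm can. A call with a gripper value outside its range is refused whole. "gripper" is the finger opening in cm, from 0 to 8.7, set as the call begins (left out, the last holds). The fingers move at their own pace and stop on an object; "squeeze" is the grip in N (left out, the last holds). Time passes only in rows, so rows that repeat a pose let the fingers close. It gives the time, the measured TCP pose, the force, the opening and the grip force at its end, in the units of the state.
- monitor.get_state(): the state, without advancing time (a new reading comes with each control period).
- cams.get_image(name): name is "scene" or "top"; returns the picture (384x512x3 uint8, red, green, blue); there is no depth.
- cams.get_calibration(name): a dict with "mtx" (3x3 intrinsics, pixels), "R" (3x3) and "t" (3): a world point X has camera coordinates R X + t. Camera axes: x right, y down, z forward; pixel columns grow to the right and rows downward; lengths in m; the calibration is good to about 2 mm. A picture is of the moment at which its call begins. get_calibration takes no time and is no camera call.
- workorder.close_job(): hands the job in; it is judged then, once.
The state is a dict: "time": time; "joint_positions": joint angles; "qd": joint speeds; "joint_torque": joint torques, N m; "position": TCP position; "tool_rot": TCP orientation; "ft_force": force on the tool from outside, world axes, zero at the start; "torque": the same for the moment, N m; "grip_width": opening from 0.0 (shut) to 1.0 (fully open); "grip_force": force on a finger pad.
Only numpy, scipy, OpenCV 4.12 (cv2) and the standard library are available. Lean on these libraries where they do the work, as an engineer would, in place of code of your own. Each camera call takes 0.05 s, during which the arm holds its last target. There are 200 camera calls.

## Working session

There is one attempt and no reset: what is moved stays moved. The work goes in short steps, Python scripts to look and compute and a tool call to move; the robot and the scene stay as the last step left them, time stands still between calls to the robot, and variables do not carry over. Pictures are saved under pics/ and viewed, at most 13 in all, crops included, and the job is handed in when it is done.

Besides the shell and the picture viewer there is one more tool, called after ">>>" by a JSON object that holds its "api" and its "payload". move_arm: Moves the arm, as the interface text tells. Its arguments: {"type":"object","properties":{"slide":{"type":"array","items":{"type":"array","items":{"type":"number"}}},"roll":{"type":"array","items":{"type":"number"}},"gripper":{"type":"number"},"squeeze":{"type":"number"}},"required":["slide","roll"]}

```bash
mkdir -p pics; python3 - <<'E'
from bench import monitor, cams
import cv2, numpy as np
for n in("scene","top"):
    im=cams.get_image(n); np.save(n+".npy",im); cv2.imwrite(f"pics/{n}0.png",cv2.resize(im[:,:,::-1],(800,600),interpolation=cv2.INTER_CUBIC))
    c=cams.get_calibration(n); print(n,c["mtx"],c["R"],c["t"])
print(monitor.get_state())
E
```

```text
scene [[356.67451837   0.         256.67781306]
 [  0.         356.67451837 193.41662446]
 [  0.           0.           1.        ]] [[-0.65732284 -0.75329541 -0.02174191]
 [-0.40437251  0.37690565 -0.83332167]
 [ 0.63593204 -0.53896954 -0.55236065]] [0.46476405 0.25781376 0.82665879]
top [[436.94879307   0.         264.16821218]
 [  0.         436.94879307 199.73319619]
 [  0.           0.           1.        ]] [[ 0.00370178 -0.99998645  0.00366037]
 [-0.99049748 -0.00416984 -0.13746765]
 [ 0.13748106 -0.00311672 -0.99049949]] [0.13666531 0.59309298 1.28114267]
{'time': 0.1, 'joint_positions': array([-1.15786059,  0.32172248, -0.07009926,  1.45156562,  0.02256669,
        1.37081195, -0.05688939]), 'qd': array([-0.00102194, -0.00218308, -0.00046828,  0.00031182, -0.00015905,
       -0.00024225,  0.0003595 ]), 'joint_torque': array([ 4.88070964e-04, -4.92569661e+01, -4.05396894e-01, -3.13401890e+01,
       -6.42391155e-02,  3.94225633e-02,  6.18197760e-05]), 'position': array([0.25226509, 0.59853605, 0.24028178]), 'tool_rot': array([-6.22218518e-01, -3.07906762e+00,  2.66570332e-03]), 'ft_force': array([-0.32674018,  0.29822965,  0.13168838]), 'torque': array([-0.00681455,  0.00468832, -0.00121899]), 'grip_force': 0.0, 'grip_width': 0.9982969458620788}
```

View pics/scene0.png

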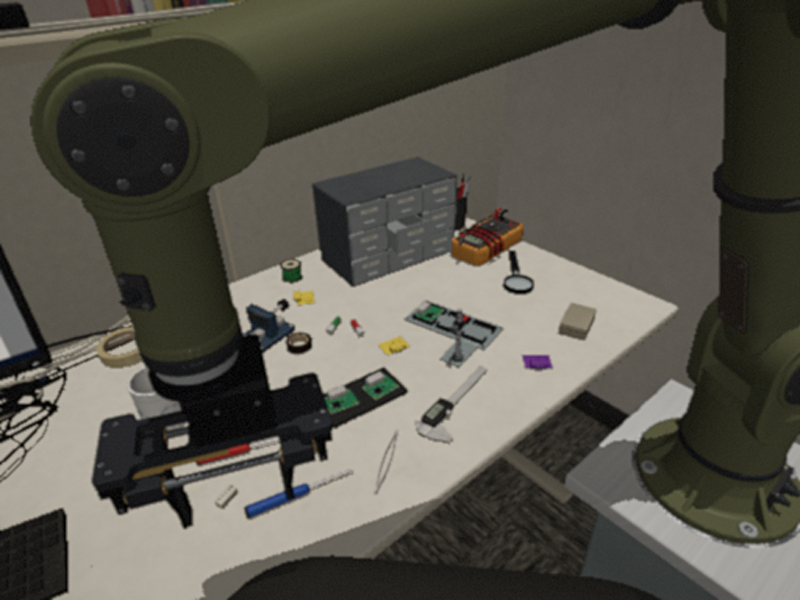

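View pics/top0.png

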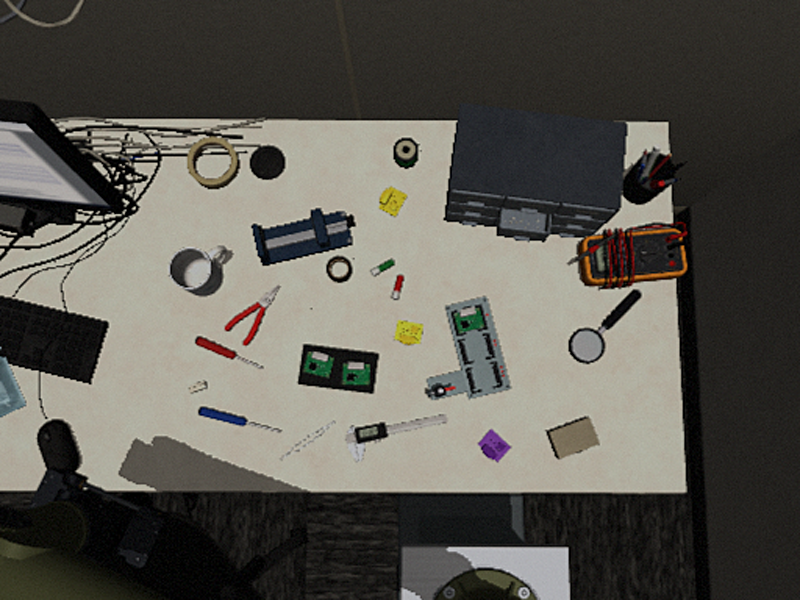

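The scene view shows the pad with two green boards at about (365,395), the nest at (455,325) and the loupe at (518,283). In the top view (800 px wide), the candidates are:
- Green boards on the black pad at (317,365) and (356,373): these are the wanted ones.
- Green board in bay one at (468,320): leave it.
- Yellow look-alikes at (392,201) and (408,332), and the purple one at (493,445): not wanted.
- Loupe at (587,345), with its handle running up-right to (630,300).

The nest runs from (468,305) to (490,390), and the column is at (437,388).

```bash
cat > h.py <<'E'
from bench import monitor, cams
import cv2, numpy as np
from scipy.spatial.transform import Rotation as Ro
def ray(n,p,z):
    c=cams.get_calibration(n);d=c["R"].T@np.linalg.inv(c["mtx"])@np.array([p[0],p[1],1.]);o=-c["R"].T@c["t"]
    return o+d*(z-o[2])/d[2]
def proj(n,X):
    c=cams.get_calibration(n);q=c["mtx"]@(c["R"]@np.array(X)+c["t"]);return q[:2]/q[2]
def tri(p,q):
    A=[];b=[]
    for n,u in(("top",p),("scene",q)):
        c=cams.get_calibration(n);P=c["mtx"]@np.c_[c["R"],c["t"]]
        for i in(0,1): r=u[i]*P[2]-P[i];A.append(r[:3]);b.append(-r[3])
    return np.linalg.lstsq(np.array(A),np.array(b),rcond=None)[0]
def crop(n,im,x,y,w,h,s,name):
    cv2.imwrite("pics/"+name+".png",cv2.resize(im[y:y+h,x:x+w,::-1],None,fx=s,fy=s,interpolation=cv2.INTER_CUBIC))
E
python3 - <<'E'
from h import *
t=np.load("top.npy");s=np.load("scene.npy")
a=cv2.resize(t[185:260,185:335],None,fx=5,fy=5,interpolation=cv2.INTER_CUBIC)
cv2.imwrite("pics/c1.png",a[:,:,::-1])
b=cv2.resize(s[185:275,205:345],None,fx=5,fy=5,interpolation=cv2.INTER_CUBIC)
cv2.imwrite("pics/c2.png",b[:,:,::-1])
E
```

```text
(no output)
```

View pics/c1.png

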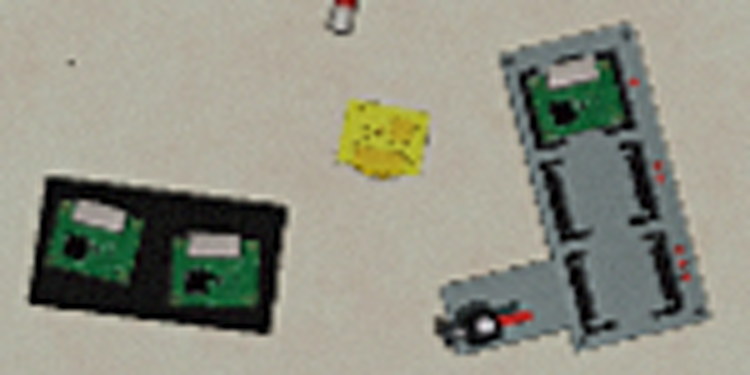

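View pics/c2.png

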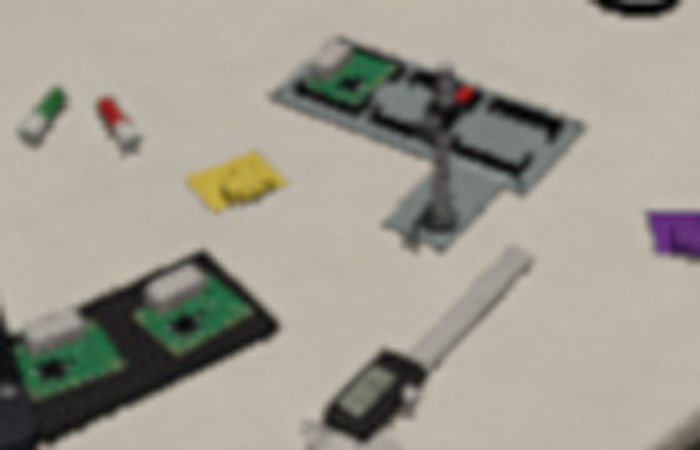

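The close top crop (5x, offset 185,185) shows two green boards on the black pad, with sockets up at (100,215) and (216,243) and chips at lower left. The board in bay one is at (575,100). The red pointer bar runs right from the column at (485,325), and the three bays have 1, 2 and 3 red dots on the right. The green boards on the pad are confirmed as the choice.

```bash
cat >> h.py <<'E'
def masks(n,im,x0,y0,x1,y1,S=6):
    a=cv2.resize(im[y0:y1,x0:x1],None,fx=S,fy=S,interpolation=cv2.INTER_CUBIC).astype(int)
    px=lambda c:np.c_[(c[:,0]+.5)/S-.5+x0,(c[:,1]+.5)/S-.5+y0]
    return a,px
def blobs(m,amin):
    cs,_=cv2.findContours(m.astype(np.uint8),cv2.RETR_EXTERNAL,cv2.CHAIN_APPROX_NONE)
    return [c[:,0] for c in cs if cv2.contourArea(c)>amin]
def rect(n,px,c,z):
    W=np.array([ray(n,p,z)[:2] for p in px(c.astype(float))])*1000
    return cv2.minAreaRect(W.astype(np.float32))
E
python3 - <<'E'
from h import *
t=np.load("top.npy")
a,px=masks("top",t,185,185,335,260)
R,G,B=a[...,0],a[...,1],a[...,2]
for c in blobs((G-R>25)&(G-B>5),1500):
    z=.012 if c[:,0].mean()<400 else .013
    r=rect("top",px,c,z);print("green",c.mean(0)/6,r)
    x,y=c.min(0);X,Y=c.max(0)
    sub=np.zeros(R.shape,bool);sub[y-40:Y,x:X]=1
    for d in blobs(sub&(R>150)&(B>140)&(abs(R-B)<22),300): print("  sock",d.mean(0)/6,rect("top",px,d,z+.012))
m=(a.max(2)<60);
for c in blobs(m,20000): print("pad",rect("top",px,c,.010))
m=(abs(B-R)<40)&(B-R>4)&(G>75)&(G<160)
m=cv2.morphologyEx(m.astype(np.uint8),cv2.MORPH_OPEN,np.ones((5,5)))
for c in blobs(m,8000): print("nest",rect("top",px,c,.006)); H=cv2.convexHull(c)[:,0]; print(np.round([[*p/6,*(ray("top",px(p[None].astype(float))[0],.006)[:2]*1000)] for p in cv2.approxPolyDP(H,8,True)[:,0]],1))
for c in blobs((R-G>70)&(R-B>70)&(abs(G-B)<60),20): print("red",c.mean(0)/6,px(c.mean(0)[None]),cv2.contourArea(c), ray("top",px(c.mean(0)[None])[0],.006)*1000)
E
```

```text
green [43.12101064 54.65026596] ((474.1199035644531, 249.86502075195312), (40.575340270996094, 53.46269989013672), 0.9152277708053589)
  sock [42.93405276 49.15347722] ((490.3369445800781, 250.40432739257812), (10.088541984558105, 28.286514282226562), 0.22553466260433197)
green [18.91480447 48.50884544] ((492.9689025878906, 324.2406005859375), (54.03904342651367, 40.77191162109375), 77.0483627319336)
  sock [19.9057971  43.16183575] ((508.4523010253906, 319.80523681640625), (28.808286666870117, 11.389847755432129), 74.65274810791016)
  sock [19.45533333 34.88      ] ((531.8377685546875, 323.0753479003906), (8.648508071899414, 57.943180084228516), 0.23099534213542938)
green [115.1018018   20.08153153] ((581.6945190429688, 28.87094497680664), (40.53023147583008, 54.21455001831055), 13.386260032653809)
  sock [114.45138889  14.45601852] ((597.4356079101562, 32.69510269165039), (12.015079498291016, 29.067352294921875), 15.274598121643066)
  sock [109.16666667   6.90526316] ((619.3467407226562, 46.43751907348633), (10.356498718261719, 24.153610229492188), 0.24586647748947144)
pad ((485.49993896484375, 285.57220458984375), (149.1676025390625, 79.18871307373047), 83.171630859375)Traceback (most recent call last):
  File "<stdin>", line 15, in <module>
  File "h.py", line 25, in rect
    W=np.array([ray(n,p,z)[:2] for p in px(c.astype(float))])*1000
                ~~~^^^^^^^
  File "h.py", line 5, in ray
    c=cams.get_calibration(n);d=c["R"].T@np.linalg.inv(c["mtx"])@np.array([p[0],p[1],1.]);o=-c["R"].T@c["t"]
ValueError: time passes only in moves, steps and waits
```

```bash
python3 - <<'E'
from bench import cams
import numpy as np
np.save("cal.npy",{n:cams.get_calibration(n) for n in("top","scene")},allow_pickle=True)
E
sed -i 's/cams.get_calibration(n)/CAL[n]/; s/^def ray/CAL=np.load("cal.npy",allow_pickle=True).item()\ndef ray/' h.py
python3 - <<'E'
from h import *
t=np.load("top.npy");s=np.load("scene.npy")
a,px=masks("top",t,185,185,335,260)
R,G,B=a[...,0],a[...,1],a[...,2]
m=(B-R>-3)&(G>75)&(G<160)&(abs(G-B)<25)
m=cv2.morphologyEx(m.astype(np.uint8),cv2.MORPH_OPEN,np.ones((5,5)))
for c in blobs(m,6000): print("nest",rect("top",px,c,.006)); H=cv2.convexHull(c)[:,0]; print(np.round([[*p/6,*(ray("top",px(p[None].astype(float))[0],.006)[:2]*1000)] for p in cv2.approxPolyDP(H,6,True)[:,0]],1))
for c in blobs((R-G>60)&(R-B>60)&(abs(G-B)<60),20): q=px(c.mean(0)[None])[0];print("red",q,cv2.contourArea(c), (ray("top",q,.006)*1000).round(1)); k=px(c.astype(float));print(k.min(0),k.max(0))
a,px=masks("scene",s,275,185,325,235)
R,G,B=a[...,0],a[...,1],a[...,2]
for c in blobs((R-G>60)&(R-B>60),20): q=px(c.mean(0)[None])[0];k=px(c.astype(float));print("scene red",q,k.min(0),k.max(0))
# loupe
x0,y0,x1,y1=355,180,415,235
a,px=masks("top",t,x0,y0,x1,y1);g=a.max(2)
for c in blobs(g<90,1500):
    r=rect("top",px,c,.010);print("loupe",r)
for c in blobs((g<90),1500):
    pts=px(c.astype(float));W=np.array([ray("top",p,.010)[:2] for p in pts])*1000
    np.save("loupe.npy",W);print(W.min(0),W.max(0))
cv2.imwrite("pics/lp.png",cv2.resize(a.astype(np.uint8)[:,:,::-1],(480,440)))
E
```

```text
nest ((520.94921875, 45.83081817626953), (189.544189453125, 156.44097900390625), 13.986526489257812)
[[125.7   5.  629.9  -4.6]
 [141.7  63.5 448.8 -51.6]
 [116.   70.2 428.3  27.1]
 [ 97.8  69.3 430.6  82.6]
 [ 89.8  64.  446.7 107. ]
 [ 88.3  57.8 465.4 111.6]
 [101.2  10.8 611.2  71.8]]
red [287.50543478 248.16847826] 443.0 [448.1  67.    6. ]
[284.08333333 246.75      ] [290.91666667 249.58333333]
red [321.80555556 240.        ] 49.0 [473.4 -38.4   6. ]
[321.08333333 239.41666667] [322.41666667 240.58333333]
red [320.95634921 237.1468254 ] 41.5 [482.1 -35.9   6. ]
[320.25       236.58333333] [321.58333333 237.75      ]
red [320.38768116 234.47463768] 49.5 [490.3 -34.3   6. ]
[319.75       233.91666667] [321.08333333 235.08333333]
red [316.67753623 220.14130435] 43.5 [534.4 -23.4   6. ]
[315.91666667 219.58333333] [317.25 220.75]
red [316.06818182 217.73484848] 43.0 [541.9 -21.6   6. ]
[315.41666667 217.08333333] [316.58333333 218.41666667]
red [311.37962963 200.97839506] 58.5 [594.1  -7.7   6. ]
[310.58333333 200.41666667] [312.25       201.58333333]
red [253.69117647 185.06699346] 131.5 [643.4 171.8   6. ]
[251.75       184.58333333] [255.41666667 185.91666667]
scene red [297.41352201 203.22484277] [295.91666667 201.75      ] [299.08333333 204.75      ]
loupe ((532.36328125, -202.5277862548828), (71.3869857788086, 70.67503356933594), 88.42213439941406)
loupe ((604.7391357421875, -273.1613464355469), (21.266090393066406, 105.91482543945312), 44.676422119140625)
loupe ((653.7557373046875, -255.48220825195312), (16.348384857177734, 114.01991271972656), 0.2511267066001892)
[ 497.03629704 -238.39614185] [ 567.54972662 -166.56326639]
[ 565.09905483 -314.46749069] [ 645.25510765 -233.30791634]
[ 645.47292279 -312.45580253] [ 662.17969179 -198.4416243 ]
```

View pics/lp.png

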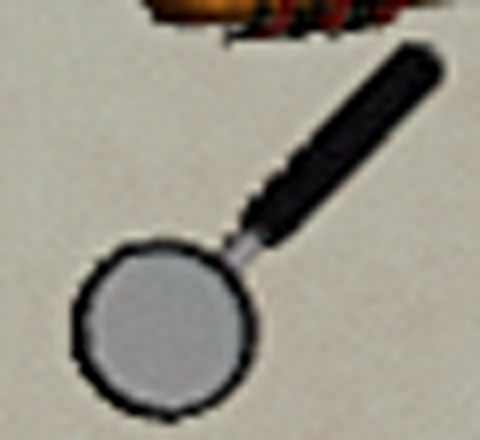

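The loupe crop (8x, offset 355,180) shows the lens ring at (165,330) and the handle running up-right to (425,60), clear of the multimeter. Next I'll cross-check both cameras and fit the nest more carefully.

```bash
python3 - <<'E'
from h import *
t=np.load("top.npy");s=np.load("scene.npy")
# scene: greens at plane 12/13
a,px=masks("scene",s,205,185,345,275);R,G,B=a[...,0],a[...,1],a[...,2]
for c in blobs((G-R>25)&(G-B>5),1200):
    z=.013 if c[:,0].mean()>370 else .012
    print("scene green",px(c.mean(0)[None]),rect("scene",px,c,z))
# nest by edges: classify grey vs desk in top, rectify to world plane
def rectify(im,n,z,X0,Y0,nx,ny,r=4):  # r px per mm, rows = x, cols = y
    xs=X0+np.arange(nx*r)/r;ys=Y0+np.arange(ny*r)/r
    c=CAL[n];gx,gy=np.meshgrid(xs/1000,ys/1000,indexing="ij")
    P=np.stack([gx,gy,0*gx+z],-1)@c["R"].T+c["t"];q=P@c["mtx"].T
    return cv2.remap(im,(q[...,0]/q[...,2]).astype(np.float32),(q[...,1]/q[...,2]).astype(np.float32),cv2.INTER_CUBIC)
# rotate into nest guess frame and average profiles
th=np.deg2rad(14.1);O=np.array([528.4,14.0]);ex=np.array([np.cos(th),np.sin(th)]);ey=np.array([-ex[1],ex[0]])
def prof(n,im,z,xs,ys):
    gx,gy=np.meshgrid(xs,ys,indexing="ij");W=O+gx[...,None]*ex+gy[...,None]*ey
    P=np.concatenate([W/1000,0*W[...,:1]+z],-1)@CAL[n]["R"].T+CAL[n]["t"];q=P@CAL[n]["mtx"].T
    return cv2.remap(im,(q[...,0]/q[...,2]).astype(np.float32),(q[...,1]/q[...,2]).astype(np.float32),cv2.INTER_LINEAR).astype(float)
def edge(v,p):  # subpixel strongest mid-crossing
    k=np.argmax(abs(np.gradient(np.convolve(v,np.ones(5)/5,'same')))[4:-4])+4;lo,hi=np.median(v[:8]),np.median(v[-8:]);m=(lo+hi)/2
    i=np.where(np.diff(np.sign(v-m)))[0];i=i[np.argmin(abs(i-k))];return p[i]+(m-v[i])/(v[i+1]-v[i])*(p[i+1]-p[i])
for n,im in(("top",t),("scene",s)):
    ch=lambda A:A[...,0]
    for y0 in(-43,):
        p=np.arange(y0-9,y0+9,.5)
        e=[];X=np.arange(-88,89,8.)
        for x in X:
            v=ch(prof(n,im,.006,np.arange(x-4,x+4,1.),p)).mean(0);e.append(edge(v,p))
        print(n,"y-edge",np.round(e,1));f=np.polyfit(X,e,1);print(" fit",f[1]+0,"slope deg",np.rad2deg(f[0]))
    for x0 in(95,-95):
        p=np.arange(x0-9,x0+9,.5);e=[edge(ch(prof(n,im,.006,p,np.arange(y-5,y+5,1.))).mean(1),p) for y in range(-35,40,10)]
        print(n,"x-edge",x0,np.round(e,1))
    p=np.arange(34,54,.5);e=[edge(ch(prof(n,im,.006,np.arange(x-4,x+4,1.),p)).mean(0),p) for x in range(-20,89,8)];print(n,"y+edge",np.round(e,1))
    A=prof(n,im,.006,np.arange(-130,110,1/2.5),np.arange(-60,130,1/2.5));cv2.imwrite(f"pics/rect_{n}.png",A[::-1,::-1,::-1])
a=cv2.imread("pics/rect_top.png");b=cv2.imread("pics/rect_scene.png");print(a.shape)
o=np.hstack([a,b]);cv2.imwrite("pics/rect.png",cv2.resize(o,None,fx=.8,fy=.8))
E
```

```text
scene green [[217.6189693  256.84484649]] ((494.23675537109375, 323.17401123046875), (53.98996353149414, 40.033836364746094), 71.28743743896484)
scene green [[243.20921986 247.56205674]] ((477.038330078125, 249.11965942382812), (54.51365280151367, 40.202049255371094), 85.84636688232422)
scene green [[274.77764613 200.22472354]] ((582.9920654296875, 26.64200210571289), (38.194183349609375, 55.872623443603516), 10.48963737487793)
top y-edge [-45.4 -46.6 -46.4 -46.  -47.3 -46.8 -45.9 -46.6 -46.1 -46.  -46.8 -47.2
 -46.2 -46.7 -45.8 -45.6 -46.4 -45.7 -46.9 -46.9 -46.1 -46.4 -45.9]
 fit -46.33023781573412 slope deg 0.017570543685055975
top x-edge 95 [95.6 96.5 96.7 96.2 95.7 96.  96.7 95. ]
top x-edge -95 [-94.9 -95.2 -95.1 -94.5 -95.2 -94.7 -94.6 -93.8]
top y+edge [41.4 41.8 40.7 41.4 41.6 40.8 41.4 40.9 41.2 41.8 41.4 41.3 41.6 40.9]
scene y-edge [-45.3 -43.9 -42.5 -42.9 -43.  -42.9 -42.8 -43.  -43.6 -43.7 -46.6 -45.3
 -47.2 -43.2 -42.6 -43.4 -42.8 -44.  -43.1 -43.3 -42.9 -45.  -48. ]
 fit -43.966126708578656 slope deg -0.37139726258023426
scene x-edge 95 [98.  99.4 98.4 96.2 95.2 94.  94.8 96.6]
scene x-edge -95 [-94.  -94.1 -94.4 -94.4 -94.5 -94.5 -94.4 -93.4]
scene y+edge [44.1 44.5 44.  43.9 44.5 43.7 44.4 44.2 43.8 43.8 44.5 44.7 44.2 44.1]
(600, 475, 3)[ WARN:0@0.226] global loadsave.cpp:1063 imwrite_ Unsupported depth image for selected encoder is fallbacked to CV_8U.
```

View pics/rect.png

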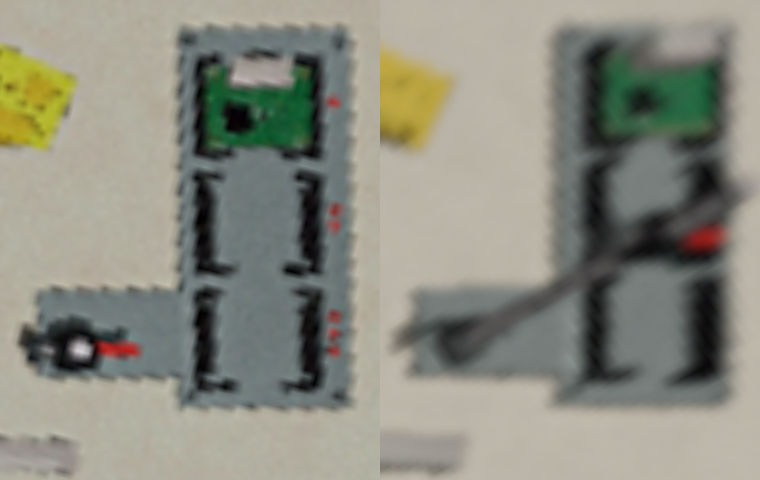

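The left half (top view) shows the bay walls at columns 197–322, centred within 1 mm of my nest guess. The plate is wider on the dot side, so I rely on the walls and board_done for y rather than the plate edges. Next I'll work out the targets and the pointer height.

```bash
python3 - <<'E'
from h import *
th=np.deg2rad(14.1);c,s=np.cos(th),np.sin(th);N=np.array([.5287,.0150]);RN=np.array([[c,-s],[s,c]])
print("tri",tri((287.5,248.17),(297.41,203.22))*1000)
for y in(65,72,80):
  w=N+RN@[-.067,y/1000]
  for z in(.07,.08,.09,.1): print(y,z,w.round(4),proj("top",[*w,z]).round(1),proj("scene",[*w,z]).round(1))
top=N+RN@[-.067,.094];print("coltop",proj("top",[*top,.12]),proj("scene",[*top,.12]))
for n,p in(("bay2",[0,0]),("bay3",[-.058,0]),("chip",[-.067,.010])): print(n,N+RN@p)
st=monitor.get_state();R=Ro.from_rotvec(st["tool_rot"]).as_matrix();print(R.round(3),st["position"])
E
```

```text
tri [445.44354344  71.61179554  91.97495065]
65 0.07 [0.4479 0.0617] [290.5 247.6] [298.7 207.7]
65 0.08 [0.4479 0.0617] [290.8 247.5] [298.8 204.9]
65 0.09 [0.4479 0.0617] [291.  247.4] [299.  202.1]
65 0.1 [0.4479 0.0617] [291.2 247.3] [299.1 199.2]
72 0.07 [0.4462 0.0685] [288.2 248.2] [297.5 208.9]
72 0.08 [0.4462 0.0685] [288.4 248.1] [297.6 206.1]
72 0.09 [0.4462 0.0685] [288.6 248. ] [297.8 203.2]
72 0.1 [0.4462 0.0685] [288.8 247.9] [297.9 200.4]
80 0.07 [0.4442 0.0763] [285.6 248.9] [296.1 210.3]
80 0.08 [0.4442 0.0763] [285.7 248.8] [296.2 207.4]
80 0.09 [0.4442 0.0763] [285.9 248.7] [296.4 204.6]
80 0.1 [0.4442 0.0763] [286.1 248.6] [296.5 201.7]
coltop [281.64171198 249.62225396] [294.31725952 198.2416987 ]
bay2 [0.5287 0.015 ]
bay3 [0.47244742 0.00087033]
chip [0.46128242 0.00837651]
[[-0.922  0.388 -0.001]
 [ 0.388  0.922 -0.002]
 [-0.    -0.002 -1.   ]] [0.25226509 0.59853605 0.24028178]
```

```bash
cat >> h.py <<'E'
def rel(x,y,z,yaw):
    """slide [cm] and roll to put the TCP at x,y,z (m), tool y at yaw deg (mod 180, short way)"""
    st=monitor.get_state();R=Ro.from_rotvec(st["tool_rot"]).as_matrix()
    a=np.rad2deg(np.arctan2(R[1,1],R[0,1]));r=-((yaw-a+90)%180-90)
    print("pos",(st["position"]*1000).round(1),"toolyaw",a.round(2),"tilt",R[:,2].round(4),"F",st["ft_force"].round(2),"w",round(st["grip_width"]*87,2),round(st["grip_force"],1),"t",st["time"],"q7",st["joint_positions"][6].round(2))
    print("slide",(R.T@(np.array([x,y,z])-st["position"])*100).round(2),"roll",np.deg2rad(r).round(4))
E
python3 -c "
from h import *
rel(.4908,.2498,.100,.9)"
```

```text
pos [252.3 598.5 240.3] toolyaw 67.15 tilt [-6.0e-04 -1.6e-03 -1.0e+00] F [-0.33  0.3   0.13] w 86.85 0.0 t 0.1 q7 -0.06
slide [-35.52 -22.85  14.07] roll 1.1563
```

>>> {"api": "move_arm", "payload": {"slide": [[-35.52,-22.85,8],[-35.52,-22.85,8],[-35.52,-22.85,8],[-35.52,-22.85,8],[-35.52,-22.85,8],[-35.52,-22.85,8],[-35.52,-22.85,8],[-35.52,-22.85,8],[-35.52,-22.85,8],[-35.52,-22.85,14],[-35.52,-22.85,14],[-35.52,-22.85,14],[-35.52,-22.85,14]], "roll": [1.156,1.156,1.156,1.156,1.156,1.156,1.156,1.156,1.156,1.156,1.156,1.156,1.156], "gripper": 3.0}}

```text
time: 1.4
position: [0.4911, 0.2518, 0.1023]
tool_rot: [-2.202, -2.241, -0.002]
ft_force: [0.4, -0.2, -0.3]
grip_width: 0.347
grip_force: 0.0
```

```bash
python3 -c "
from h import *
rel(.4908,.2498,.0345,.9)
s=cams.get_image('scene');t=cams.get_image('top')
crop('scene',s,170,150,130,110,3,'g1s');crop('top',t,185,185,130,110,3,'g1t')
a=cv2.imread('pics/g1s.png');b=cv2.imread('pics/g1t.png');cv2.imwrite('pics/g1.png',np.hstack([a,b]))"
```

```text
pos [491.1 251.8 102.3] toolyaw 1.02 tilt [ 7.e-04  7.e-04 -1.e+00] F [ 0.39 -0.16 -0.3 ] w 30.15 0.0 t 1.4 q7 -0.44
slide [-0.2  -0.04  6.78] roll 0.0021
```

View pics/g1.png

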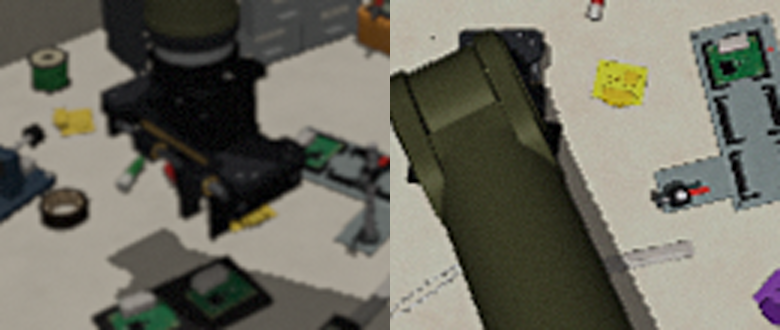

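The left half (scene) shows the gripper above board B at (215,290), fingers either side of its socket line. The arm hides the top view. Descending.

>>> {"api": "move_arm", "payload": {"slide": [[-0.2,0,4],[-0.2,0,6],[-0.2,0,6.8],[-0.2,0,6.8],[-0.2,0,6.8]], "roll": [0,0,0,0,0]}}

```text
time: 2.0
position: [0.4922, 0.2494, 0.0349]
tool_rot: [2.203, 2.239, 0.004]
ft_force: [0.9, 0.3, -0.4]
grip_width: 0.348
grip_force: 0.0
```

```bash
python3 -c "
from h import *
rel(.4908,.2498,.0345,.9)"
```

```text
pos [492.2 249.4  34.9] toolyaw 0.94 tilt [ 0.0023  0.0015 -1.    ] F [ 0.92  0.26 -0.41] w 30.26 0.0 t 2.0 q7 -0.41
slide [ 0.04 -0.13  0.04] roll 0.0007
```

>>> {"api": "move_arm", "payload": {"slide": [[0,0,0],[0,0,0],[0,0,0],[0,0,0],[0,0,0],[0,0,0]], "roll": [0,0,0,0,0,0], "gripper": 0.5, "squeeze": 15}}

```text
time: 2.6
position: [0.4916, 0.2489, 0.0341]
tool_rot: [2.203, 2.239, 0.002]
ft_force: [-1.7, -0.5, 5.7]
grip_width: 0.155
grip_force: 15.0
```

```bash
python3 -c "
from h import *
rel(.4908,.2498,.134,.9)
s=cams.get_image('scene');a,px=masks('scene',s,225,225,275,275);R,G,B=a[...,0],a[...,1],a[...,2]
for c in blobs((G-R>20)&(G-B>5),800): print(px(c.mean(0)[None]),cv2.contourArea(c),rect('scene',px,c,.012))"
```

```text
pos [491.6 248.9  34.1] toolyaw 0.92 tilt [ 1.e-03  8.e-04 -1.e+00] F [-1.73 -0.45  5.7 ] w 13.49 15.0 t 2.6 q7 -0.41
slide [ 0.1  -0.07 -9.99] roll 0.0004
[[225.84803922 255.08333333]] 820.5 ((484.1419677734375, 302.5562438964844), (10.325484275817871, 34.50300216674805), 53.18706130981445)
[[246.11538462 248.5477208 ]] 1473.0 ((467.2873229980469, 247.4563751220703), (22.24014663696289, 47.39634704589844), 20.507253646850586)
```

>>> {"api": "move_arm", "payload": {"slide": [[0,0,-1],[0,0,-3],[0,0,-6],[0,0,-10],[0,0,-10]], "roll": [0,0,0,0,0]}}

```text
time: 3.15
position: [0.4944, 0.2501, 0.1391]
tool_rot: [2.202, 2.237, 0.016]
ft_force: [0.3, 0.4, -0.4]
grip_width: 0.158
grip_force: 15.0
```

```bash
python3 -c "
from h import *
rel(.5422,.0168,.134,14.1)"
```

```text
pos [494.4 250.1 139.1] toolyaw 0.9 tilt [ 0.0085  0.0056 -0.9999] F [ 0.31  0.42 -0.38] w 13.71 15.0 t 3.15 q7 -0.45
slide [-23.41   4.41   0.42] roll -0.2304
```

>>> {"api": "move_arm", "payload": {"slide": [[-5,1,0],[-10,2,0],[-15,3,0],[-20,4,0],[-23.3,4.6,0],[-23.3,4.6,0],[-23.3,4.6,0],[-23.3,4.6,0],[-23.3,4.6,0]], "roll": [-0.05,-0.1,-0.15,-0.2,-0.2304,-0.2304,-0.2304,-0.2304,-0.2304]}}

```text
time: 4.05
position: [0.5405, 0.0182, 0.133]
tool_rot: [-1.928, -2.48, -0.0]
ft_force: [0.0, -0.1, 0.1]
grip_width: 0.156
grip_force: 15.0
```

```bash
python3 -c "
from h import *
rel(.5422,.0168,.055,14.1)"
```

```text
pos [540.5  18.2 133. ] toolyaw 14.29 tilt [-5.e-04  5.e-04 -1.e+00] F [ 0.   -0.07  0.11] w 13.6 15.0 t 4.05 q7 0.24
slide [-0.18  0.13  7.8 ] roll 0.0032
```

>>> {"api": "move_arm", "payload": {"slide": [[-0.18,0.13,3],[-0.18,0.13,6],[-0.18,0.13,7.8],[-0.18,0.13,7.8],[-0.18,0.13,7.8],[-0.18,0.13,7.8]], "roll": [0.003,0.003,0.003,0.003,0.003,0.003]}}

```text
time: 4.65
position: [0.5436, 0.0155, 0.0566]
tool_rot: [1.933, 2.474, 0.003]
ft_force: [-0.3, -0.6, 0.0]
grip_width: 0.156
grip_force: 15.0
```

```bash
python3 -c "
from h import *
rel(.5422,.0168,.055,14.1)
s=cams.get_image('scene');t=cams.get_image('top');np.save('s1.npy',s);np.save('t1.npy',t)
crop('scene',s,245,175,90,80,6,'a');crop('top',t,270,175,70,80,6,'b')
o=np.hstack([cv2.imread('pics/a.png'),cv2.imread('pics/b.png')]);print(o.shape);cv2.imwrite('pics/hover2.png',cv2.resize(o,(800,400)))"
```

```text
pos [543.6  15.5  56.6] toolyaw 14.0 tilt [ 2.3e-03  5.0e-04 -1.0e+00] F [-0.33 -0.58  0.03] w 13.54 15.0 t 4.65 q7 0.29
slide [ 0.16 -0.1   0.16] roll -0.0018
(480, 960, 3)
```

View pics/hover2.png

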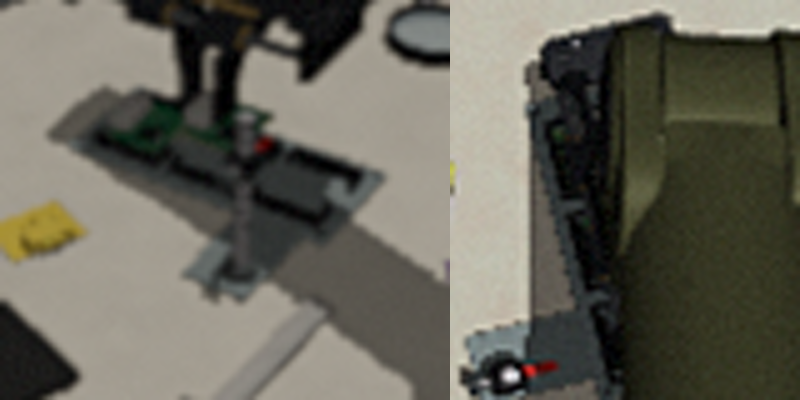

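The scene half shows the held green board over bay two at (200,125), right behind board_done and in the arm's shadow. The top view is hidden. I'll let the arm settle and lower by feel. Seated TCP z should be about 35.5 mm, and on the walls about 39.5 mm.

>>> {"api": "move_arm", "payload": {"slide": [[0.07,-0.05,1.0],[0.07,-0.05,1.4],[0.07,-0.05,1.4],[0.07,-0.05,1.4],[0.07,-0.05,1.4]], "roll": [0,0,0,0,0]}}

```text
time: 5.25
position: [0.542, 0.0154, 0.0414]
tool_rot: [1.935, 2.475, 0.0]
ft_force: [1.3, -0.0, 0.1]
grip_width: 0.158
grip_force: 15.0
```

```bash
python3 -c "
from h import *
rel(.5422,.0168,.035,14.1)
s=cams.get_image('scene');np.save('s2.npy',s)
a,px=masks('scene',s,255,185,310,220);R,G,B=a[...,0],a[...,1],a[...,2]
for c in blobs((G-R>12)&(G-B>2),300):
  print(px(c.mean(0)[None]),cv2.contourArea(c)); 
crop('scene',s,250,180,60,50,12,'hov2b');cv2.imwrite('pics/hov2b.png',np.clip(cv2.imread('pics/hov2b.png').astype(float)*1.8,0,255))
rel(.5422,.0168,.035,14.1)
"
```

```text
pos [542.   15.4  41.4] toolyaw 13.94 tilt [ 2.e-04  0.e+00 -1.e+00] F [ 1.31 -0.05  0.06] w 13.71 15.0 t 5.25 q7 0.29
slide [0.13 0.06 0.64] roll -0.0027
[[287.44135802 204.99197531]] 615.5
[[274.51731079 200.38929147]] 2625.5
pos [542.   15.4  41.4] toolyaw 13.94 tilt [ 3.e-04  1.e-04 -1.e+00] F [-0.63 -0.89 -0.08] w 13.71 15.0 t 5.3 q7 0.29
slide [0.14 0.05 0.64] roll -0.0028[ WARN:0@1.009] global loadsave.cpp:1063 imwrite_ Unsupported depth image for selected encoder is fallbacked to CV_8U.
```

View pics/hov2b.png

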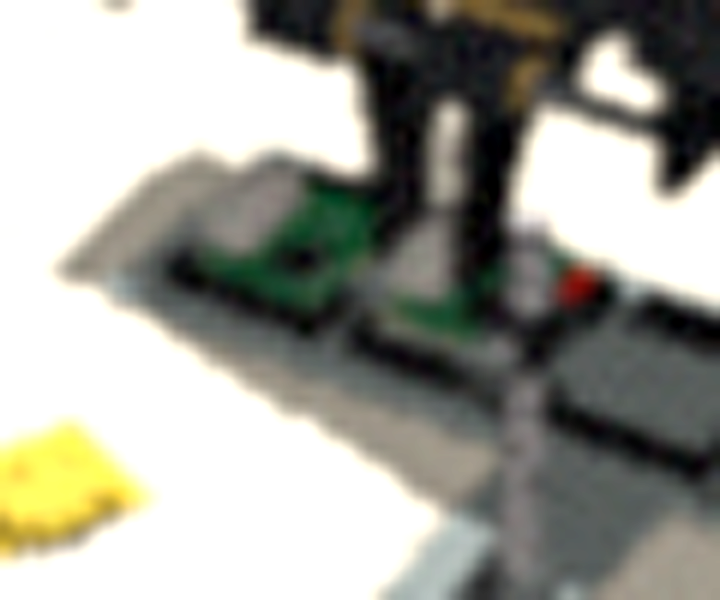

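The crop shows the held board just behind board_done, its left edge running parallel to bay two's left wall at (400,340). Lowering with a small correction.

>>> {"api": "move_arm", "payload": {"slide": [[0.13,0.04,0],[0.13,0.04,0.3],[0.13,0.04,0.64],[0.13,0.04,0.64],[0.13,0.04,0.64],[0.13,0.04,0.64]], "roll": [-0.003,-0.003,-0.003,-0.003,-0.003,-0.003]}}

```text
time: 5.9
position: [0.5422, 0.0169, 0.0349]
tool_rot: [1.931, 2.477, 0.001]
ft_force: [-0.3, -0.0, 1.3]
grip_width: 0.165
grip_force: 15.0
```

```bash
python3 -c "
from h import *
rel(.5422,.0168,.035,14.1)
"
```

```text
pos [542.2  16.9  34.9] toolyaw 14.12 tilt [ 6.e-04  3.e-04 -1.e+00] F [-0.3  -0.    1.28] w 14.32 15.0 t 5.9 q7 0.3
slide [-0.01 -0.   -0.01] roll 0.0004
```

>>> {"api": "move_arm", "payload": {"slide": [[0,0,0.1],[0,0,0.15],[0,0,0.15]], "roll": [0,0,0]}}

```text
time: 6.2
position: [0.5423, 0.0169, 0.0348]
tool_rot: [-1.931, -2.477, -0.001]
ft_force: [-3.0, 0.6, 12.2]
grip_width: 0.158
grip_force: 15.0
```

```bash
python3 -c "
from h import *
rel(.5422,.0168,.035,14.1)
s=cams.get_image('scene');np.save('s3.npy',s)
"
```

```text
pos [542.3  16.9  34.8] toolyaw 14.12 tilt [ 3.e-04  9.e-04 -1.e+00] F [-3.01  0.62 12.22] w 13.76 15.0 t 6.2 q7 0.3
slide [-0.01 -0.01 -0.02] roll 0.0003
```

It stops firmly at 34.8 mm against the expected ~35, so it is seated. Releasing and lifting.

>>> {"api": "move_arm", "payload": {"slide": [[0,0,-0.12],[0,0,-0.12],[0,0,-0.12],[0,0,-0.12]], "roll": [0,0,0,0], "gripper": 2.2}}

```text
time: 6.65
position: [0.5416, 0.0167, 0.0342]
tool_rot: [-1.931, -2.477, 0.001]
ft_force: [0.2, -0.8, 0.6]
grip_width: 0.252
grip_force: 0.0
```

>>> {"api": "move_arm", "payload": {"slide": [[0,0,-1],[0,0,-3],[0,0,-7],[0,0,-10],[0,0,-10],[0,0,-10]], "roll": [0,0,0,0,0,0]}}

```text
time: 7.25
position: [0.5424, 0.0168, 0.1356]
tool_rot: [1.931, 2.477, 0.003]
ft_force: [-0.0, -0.1, -0.3]
grip_width: 0.249
grip_force: 0.0
```

```bash
python3 -c "
from h import *
rel(.5068,.3203,.134,-13)
s=cams.get_image('scene');np.save('s4.npy',s)
a,px=masks('scene',s,255,185,345,220);R,G,B=a[...,0],a[...,1],a[...,2]
for c in blobs((G-R>12)&(G-B>2),300): print(px(c.mean(0)[None]),cv2.contourArea(c),rect('scene',px,c,.013))
"
```

```text
pos [542.4  16.8 135.6] toolyaw 14.12 tilt [ 2.e-03  7.e-04 -1.e+00] F [-0.05 -0.06 -0.26] w 21.7 0.0 t 7.25 q7 0.24
slide [30.3   3.95  0.18] roll 0.4733
[[287.43376068 205.55021368]] 806.0 ((536.7730712890625, 15.899806022644043), (19.188405990600586, 51.89267349243164), 18.016462326049805)
[[274.79772727 200.30530303]] 2717.0 ((583.163818359375, 26.59123992919922), (37.65435791015625, 54.43631362915039), 10.164880752563477)
```

>>> {"api": "move_arm", "payload": {"slide": [[5,0.7,0],[10,1.4,0],[15,2.1,0],[20,2.8,0],[25,3.5,0],[30.2,4.27,0],[30.2,4.27,0],[30.2,4.27,0],[30.2,4.27,0],[30.2,4.27,0]], "roll": [0.1,0.2,0.3,0.4,0.473,0.473,0.473,0.473,0.473,0.473], "gripper": 3.0}}

```text
time: 8.3
position: [0.5103, 0.3174, 0.134]
tool_rot: [2.461, 1.951, -0.002]
ft_force: [0.4, 0.2, -1.3]
grip_width: 0.346
grip_force: 0.0
```

```bash
python3 -c "
from h import *
rel(.5100,.3199,.0345,-13)
t=cams.get_image('top');np.save('t5.npy',t);s=cams.get_image('scene');np.save('s5.npy',s)
for n,im,b in(('top',t,(275,175,345,265)),('scene',s,(255,185,345,220))):
  a,px=masks(n,im,*b);R,G,B=a[...,0],a[...,1],a[...,2]
  for c in blobs((G-R>20)&(G-B>5),600): print(n,px(c.mean(0)[None]),rect(n,px,c,.013))
"
```

```text
pos [510.3 317.4 134. ] toolyaw -13.18 tilt [-5.0e-04 -1.5e-03 -1.0e+00] F [ 0.39  0.24 -1.28] w 30.1 0.0 t 8.3 q7 -0.76
slide [ 0.26 -0.08  9.95] roll -0.0032
top [[304.97148541 222.82471264]] ((524.805419921875, 14.546672821044922), (41.526344299316406, 54.92414093017578), 14.802153587341309)
top [[300.02017544 204.51754386]] ((581.7617797851562, 28.873992919921875), (41.88748550415039, 55.17555236816406), 13.767730712890625)
scene [[287.47929293 205.43181818]] ((536.91015625, 15.546035766601562), (21.818767547607422, 55.11878967285156), 18.097251892089844)
scene [[274.82033639 200.26146789]] ((581.6210327148438, 26.738327026367188), (38.77391052246094, 57.170753479003906), 6.839293003082275)
```

Boards one and two measure 58.7 mm apart at 14.1°, parallel and at the same height, so bay two is done. Picking the second board.

>>> {"api": "move_arm", "payload": {"slide": [[0.26,-0.05,4],[0.26,-0.05,8],[0.26,-0.05,9.95],[0.26,-0.05,9.95],[0.26,-0.05,9.95],[0.26,-0.05,9.95]], "roll": [0,0,0,0,0,0]}}

```text
time: 9.0
position: [0.5103, 0.3223, 0.0357]
tool_rot: [2.459, 1.955, 0.001]
ft_force: [-0.8, 1.1, -0.2]
grip_width: 0.347
grip_force: 0.0
```

>>> {"api": "move_arm", "payload": {"slide": [[0,0,0],[0,0,0],[0,0,0],[0,0,0],[0,0,0]], "roll": [0,0,0,0,0], "gripper": 0.5}}

```text
time: 9.5
position: [0.5099, 0.3228, 0.0354]
tool_rot: [-2.458, -1.956, -0.001]
ft_force: [-1.2, -0.2, 2.1]
grip_width: 0.16
grip_force: 15.0
```

>>> {"api": "move_arm", "payload": {"slide": [[0,0,-1],[0,0,-3],[0,0,-6],[0,0,-10],[0,0,-10],[0,0,-10]], "roll": [0,0,0,0,0,0]}}

```text
time: 10.1
position: [0.5104, 0.3232, 0.1368]
tool_rot: [-2.458, -1.956, -0.005]
ft_force: [-0.3, -0.1, -0.4]
grip_width: 0.157
grip_force: 15.0
```

```bash
python3 -c "
from h import *
rel(.4860,.0026,.134,14.1)"
```

```text
pos [510.4 323.2 136.8] toolyaw -12.98 tilt [ 0.0022  0.002  -1.    ] F [-0.31 -0.07 -0.4 ] w 13.65 15.0 t 10.1 q7 -0.76
slide [-31.79   4.82   0.21] roll -0.4726
```

```bash
python3 -c "
from h import *
rel(.4852,.0059,.134,14.1)"
```

```text
pos [510.4 323.2 136.8] toolyaw -12.98 tilt [ 0.0022  0.002  -1.    ] F [-0.31 -0.07 -0.4 ] w 13.65 15.0 t 10.1 q7 -0.76
slide [-31.49   4.67   0.21] roll -0.4726
```

>>> {"api": "move_arm", "payload": {"slide": [[-3,0.7,-3],[-8,1.5,-3],[-13,2.2,-3],[-18,3,-3],[-23,3.7,-3],[-28,4.4,-3],[-31.5,4.7,-3],[-31.5,4.7,-3],[-31.5,4.7,-3],[-31.5,4.7,-3],[-31.5,4.7,0],[-31.5,4.7,2],[-31.5,4.7,2],[-31.5,4.7,2],[-31.5,4.7,2]], "roll": [-0.07,-0.15,-0.22,-0.3,-0.38,-0.45,-0.4726,-0.4726,-0.4726,-0.4726,-0.4726,-0.4726,-0.4726,-0.4726,-0.4726]}}

```text
time: 11.6
position: [0.4857, 0.0059, 0.1161]
tool_rot: [1.93, 2.477, 0.002]
ft_force: [-0.2, 0.6, -0.8]
grip_width: 0.158
grip_force: 15.0
```

```bash
python3 -c "
from h import *
rel(.4852,.0059,.055,14.1)"
```

```text
pos [485.7   5.9 116.1] toolyaw 14.16 tilt [ 1.7e-03  3.0e-04 -1.0e+00] F [-0.17  0.6  -0.77] w 13.76 15.0 t 11.6 q7 0.22
slide [ 0.01 -0.06  6.11] roll 0.0011
```

>>> {"api": "move_arm", "payload": {"slide": [[0,-0.02,3],[0,-0.02,6],[0,-0.02,7.3],[0,-0.02,7.3],[0,-0.02,7.3],[0,-0.02,7.3]], "roll": [0,0,0,0,0,0]}}

```text
time: 12.2
position: [0.4859, 0.0053, 0.0436]
tool_rot: [1.931, 2.476, 0.003]
ft_force: [0.2, -0.2, 1.2]
grip_width: 0.155
grip_force: 15.0
```

```bash
python3 -c "
from h import *
s=cams.get_image('scene');np.save('s6.npy',s)
rel(.4852,.0059,.036,14.1)
crop('scene',s,255,185,70,50,10,'hov3');cv2.imwrite('pics/hov3.png',np.clip(cv2.imread('pics/hov3.png').astype(float)*1.8,0,255).astype(np.uint8))
"
```

```text
pos [485.8   5.3  43.5] toolyaw 14.1 tilt [ 2.7e-03  7.0e-04 -1.0e+00] F [0.24 0.33 0.2 ] w 13.5 15.0 t 12.25 q7 0.28
slide [ 0.07 -0.05  0.75] roll -0.0001
```

View pics/hov3.png

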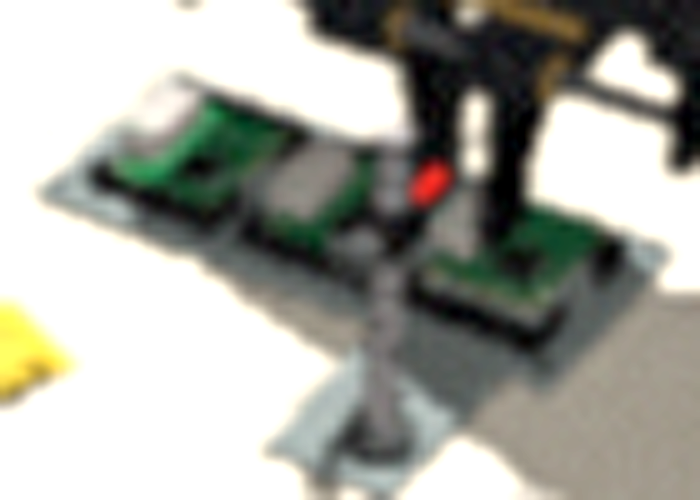

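The scene shows the held board over bay three at (520,265), parallel to the wall, with the same socket direction. Boards one and two lie flat at (190,155) and (320,200). Lowering.

>>> {"api": "move_arm", "payload": {"slide": [[0.05,-0.03,0.3],[0.05,-0.03,0.6],[0.05,-0.03,0.75],[0.05,-0.03,0.8],[0.05,-0.03,0.8],[0.05,-0.03,0.8]], "roll": [0,0,0,0,0,0]}}

```text
time: 12.85
position: [0.4848, 0.0058, 0.036]
tool_rot: [-1.932, -2.477, -0.002]
ft_force: [-5.5, -0.4, 17.1]
grip_width: 0.165
grip_force: 15.1
```

```bash
python3 -c "
from h import *
rel(.4852,.0059,.036,14.1)"
```

```text
pos [484.8   5.8  36. ] toolyaw 14.1 tilt [ 4.0e-04  1.3e-03 -1.0e+00] F [-5.5  -0.36 17.05] w 14.31 15.1 t 12.85 q7 0.28
slide [0.   0.04 0.  ] roll -0.0001
```

It stops at 36.0 mm (pick height +1), so it is seated. Releasing.

>>> {"api": "move_arm", "payload": {"slide": [[0,0,-0.12],[0,0,-0.12],[0,0,-0.12],[0,0,-0.12]], "roll": [0,0,0,0], "gripper": 2.2}}

```text
time: 13.25
position: [0.4839, 0.0055, 0.0349]
tool_rot: [-1.932, -2.477, 0.001]
ft_force: [0.7, -0.1, -0.1]
grip_width: 0.248
grip_force: 0.0
```

>>> {"api": "move_arm", "payload": {"slide": [[0,0,-1],[0,0,-3],[0,0,-7],[0,0,-11],[0,0,-12],[0,0,-12],[0,0,-12]], "roll": [0,0,0,0,0,0,0]}}

```text
time: 13.95
position: [0.4835, 0.0056, 0.1545]
tool_rot: [-1.931, -2.477, 0.001]
ft_force: [0.2, -0.1, -1.4]
grip_width: 0.247
grip_force: 0.0
```

```bash
python3 -c "
from h import *
rel(.5872,-.2562,.130,45.2)"
```

```text
pos [483.5   5.6 154.5] toolyaw 14.1 tilt [-0.0012  0.     -1.    ] F [ 0.18 -0.06 -1.43] w 21.51 0.0 t 13.95 q7 0.19
slide [-27.92   3.68   2.44] roll -0.5428
```

>>> {"api": "move_arm", "payload": {"slide": [[-4,0.5,0],[-9,1.1,0],[-14,1.8,0],[-19,2.5,0],[-24,3.1,0],[-27.9,3.6,0],[-27.9,3.6,0],[-27.9,3.6,2.4],[-27.9,3.6,2.4],[-27.9,3.6,2.4],[-27.9,3.6,2.4],[-27.9,3.6,2.4]], "roll": [-0.1,-0.2,-0.3,-0.4,-0.5,-0.54,-0.54,-0.54,-0.54,-0.54,-0.54,-0.54], "gripper": 4.5}}

```text
time: 15.15
position: [0.5875, -0.2559, 0.1321]
tool_rot: [1.2, 2.902, 0.001]
ft_force: [0.4, -0.4, 0.0]
grip_width: 0.514
grip_force: 0.0
```

```bash
python3 -c "
from h import *
rel(.5865,-.2565,.0205,45.1)
t=cams.get_image('top');s=cams.get_image('scene');np.save('t7.npy',t);np.save('s7.npy',s)
for n,im,b in(('top',t,(275,175,345,265)),('scene',s,(255,185,345,220))):
  a,px=masks(n,im,*b);R,G,B=a[...,0],a[...,1],a[...,2]
  for c in blobs((G-R>20)&(G-B>5),600): print(n,px(c.mean(0)[None]),rect(n,px,c,.013))
a,px=masks('scene',np.load('scene.npy'),310,150,350,195);g=a.max(2)
for c in blobs(g<90,1000): print('loupe scene',rect('scene',px,c,.010))
"
```

```text
pos [ 587.5 -255.9  132.1] toolyaw 45.07 tilt [ 1.3e-03 -1.0e-04 -1.0e+00] F [ 0.42 -0.36  0.04] w 44.69 0.0 t 15.15 q7 1.35
slide [ 0.04 -0.12 11.16] roll -0.0005
top [[309.71540881 241.64038634]] ((468.3126220703125, 0.105804443359375), (41.750030517578125, 54.84741973876953), 14.187808990478516)
top [[305.00487589 222.83953901]] ((524.8463745117188, 14.566267013549805), (41.41775131225586, 54.95061492919922), 14.83072280883789)
top [[299.81238616 204.7208561 ]] ((581.848388671875, 29.01050567626953), (41.78129577636719, 55.17170333862305), 13.968369483947754)
scene [[306.68318649 211.85646109]] ((469.3558654785156, -1.8926429748535156), (37.46856689453125, 56.33509063720703), 11.835335731506348)
scene [[287.41871166 205.4493865 ]] ((537.1712036132812, 15.431623458862305), (21.413114547729492, 54.7407112121582), 17.985244750976562)
scene [[274.79243827 200.23765432]] ((582.8805541992188, 26.566539764404297), (39.03951644897461, 55.76533889770508), 10.486811637878418)
loupe scene ((567.0711669921875, -249.27276611328125), (66.1446533203125, 199.39141845703125), 35.094505310058594)
loupe scene ((692.8831787109375, -301.93817138671875), (48.632911682128906, 137.6555938720703), 49.595699310302734)
```

All three boards are evenly spaced (58.3 and 58.7 mm) and parallel, so both are seated. Next, the loupe grasp.

>>> {"api": "move_arm", "payload": {"slide": [[0.02,-0.05,5],[0.02,-0.05,9],[0.02,-0.05,10],[0.02,-0.05,10.7],[0.02,-0.05,11],[0.02,-0.05,11],[0.02,-0.05,11]], "roll": [0,0,0,0,0,0,0]}}

```text
time: 15.95
position: [0.5878, -0.257, 0.0231]
tool_rot: [1.2, 2.9, 0.001]
ft_force: [0.2, -0.2, 0.6]
grip_width: 0.517
grip_force: 0.0
```

```bash
python3 -c "
from h import *
rel(.5865,-.2565,.0205,45.1)
s=cams.get_image('scene');crop('scene',s,300,140,70,60,9,'lg')"
```

```text
pos [ 587.8 -257.    23.1] toolyaw 45.04 tilt [ 2.9e-03 -8.0e-04 -1.0e+00] F [ 0.17 -0.19  0.57] w 44.94 0.0 t 15.95 q7 1.41
slide [ 0.13 -0.05  0.25] roll -0.0011
```

View pics/lg.png

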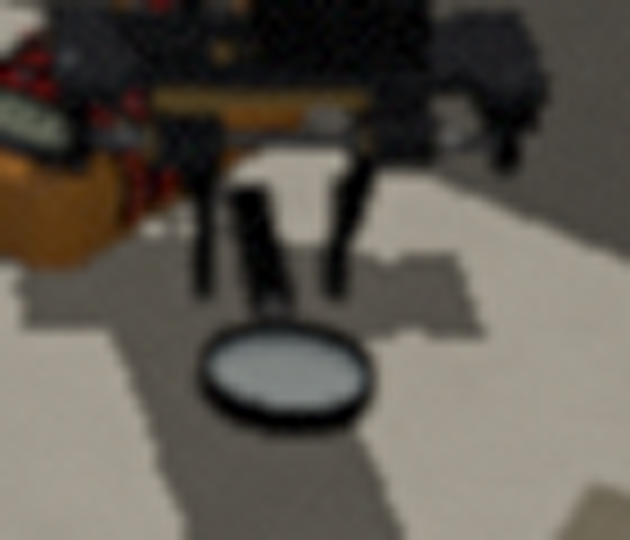

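Fingers at (205,230) and (345,230) straddle the handle. Closing firmly.

>>> {"api": "move_arm", "payload": {"slide": [[0,0,0.15],[0,0,0.15],[0,0,0.15]], "roll": [0,0,0]}}

```text
time: 16.3
position: [0.5866, -0.2565, 0.0199]
tool_rot: [1.201, 2.903, 0.0]
ft_force: [-0.0, -0.3, 1.1]
grip_width: 0.513
grip_force: 0.0
```

>>> {"api": "move_arm", "payload": {"slide": [[0,0,0],[0,0,0],[0,0,0],[0,0,0],[0,0,0],[0,0,0]], "roll": [0,0,0,0,0,0], "gripper": 0.8, "squeeze": 40}}

```text
time: 16.9
position: [0.5866, -0.2564, 0.0198]
tool_rot: [1.201, 2.903, 0.0]
ft_force: [-0.0, -0.1, -2.1]
grip_width: 0.224
grip_force: 40.0
```

```bash
python3 -c "
from h import *
rel(.5865,-.2565,.0205,45.1)"
```

```text
pos [ 586.6 -256.4   19.8] toolyaw 45.04 tilt [ 1.e-04  1.e-04 -1.e+00] F [-0.05 -0.08 -2.12] w 19.46 40.0 t 16.9 q7 1.41
slide [ 0.   -0.01 -0.07] roll -0.0011
```

>>> {"api": "move_arm", "payload": {"slide": [[0,0,-0.5],[0,0,-2],[0,0,-5],[0,0,-9],[0,0,-11],[0,0,-12],[0,0,-12],[0,0,-12],[0,0,-12]], "roll": [0,0,0,0,0,0,0,0,0]}}

```text
time: 17.8
position: [0.5856, -0.2559, 0.138]
tool_rot: [-1.2, -2.9, 0.0]
ft_force: [-0.1, -0.2, -1.8]
grip_width: 0.226
grip_force: 40.0
```

```bash
python3 -c "
from h import *
rel(.5142,-.0456,.140,45.04)"
```

```text
pos [ 585.6 -255.9  138. ] toolyaw 45.04 tilt [-0.0028  0.001  -1.    ] F [-0.14 -0.15 -1.77] w 19.65 40.0 t 17.8 q7 1.35
slide [19.91  9.84 -0.16] roll 0.0
```

>>> {"api": "move_arm", "payload": {"slide": [[2,1,0],[5,2.5,0],[8,4,0],[11,5.5,0],[14,7,0],[17,8.4,0],[19,9.4,0],[19.9,9.85,0],[19.9,9.85,0],[19.9,9.85,0],[19.9,9.85,0],[19.9,9.85,0]], "roll": [0,0,0,0,0,0,0,0,0,0,0,0]}}

```text
time: 19.0
position: [0.5156, -0.0476, 0.1397]
tool_rot: [1.205, 2.901, -0.001]
ft_force: [0.7, 0.4, -1.4]
grip_width: 0.227
grip_force: 40.0
```

```bash
python3 -c "
from h import *
rel(.5142,-.0456,.1043,45.04)"
```

```text
pos [515.6 -47.6 139.7] toolyaw 44.91 tilt [ 0.e+00 -6.e-04 -1.e+00] F [ 0.68  0.4  -1.42] w 19.74 40.0 t 19.0 q7 0.89
slide [0.24 0.05 3.54] roll -0.0024
```

>>> {"api": "move_arm", "payload": {"slide": [[0.2,0.04,1],[0.2,0.04,2],[0.2,0.04,3],[0.2,0.04,3.5],[0.2,0.04,3.5],[0.2,0.04,3.5],[0.2,0.04,3.5],[0.2,0.04,3.5],[0.2,0.04,3.5],[0.2,0.04,3.5]], "roll": [0,0,0,0,0,0,0,0,0,0]}}

```text
time: 20.0
position: [0.5144, -0.0445, 0.105]
tool_rot: [1.201, 2.902, 0.001]
ft_force: [-0.4, -0.1, -1.1]
grip_width: 0.226
grip_force: 40.0
```

```bash
python3 -c "
from h import *
rel(.5142,-.0456,.1043,45.04)
t=cams.get_image('top');s=cams.get_image('scene');np.save('t8.npy',t);np.save('s8.npy',s)
crop('scene',s,265,170,70,60,6,'a');crop('top',t,270,205,60,60,6,'b')
o=np.hstack([cv2.imread('pics/a.png'),cv2.imread('pics/b.png')]);cv2.imwrite('pics/hold.png',np.clip(o*1.3,0,255).astype(np.uint8));print(o.shape)"
```

```text
pos [514.4 -44.5 105. ] toolyaw 45.04 tilt [ 5.e-04  2.e-04 -1.e+00] F [-0.38 -0.09 -1.08] w 19.66 40.0 t 20.0 q7 0.91
slide [-0.07 -0.09  0.07] roll -0.0001
(360, 780, 3)
```

View pics/hold.png

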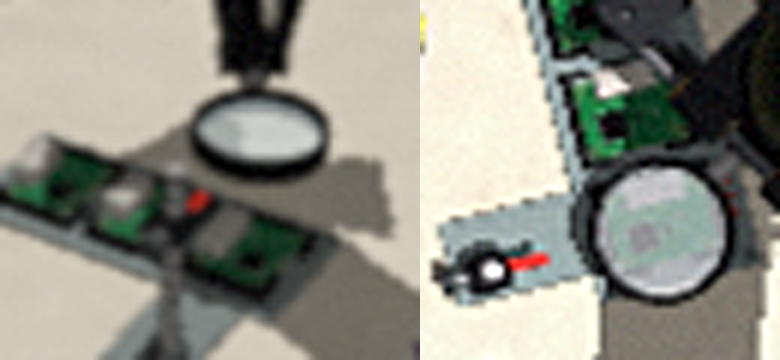

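The hold shows the lens level. In the scene half it is at (262,133), with the red pointer tip at (200,200). In the top half the lens is at (663,232), with the chip seen through it at (640,237), which is consistent with parallax. Measuring the lens, chip and pointer together.

```bash
python3 - <<'E'
from h import *
t=np.load("t8.npy");s=np.load("s8.npy")
def glass(n,im,b,lo):
    a,px=masks(n,im,*b);R,G,B=a[...,0],a[...,1],a[...,2]
    m=(a.min(2)>lo);C=blobs(m,3000);c=min(C,key=lambda c:abs(c.mean(0)-np.array(m.shape[::-1])/2).sum())
    e=cv2.fitEllipse(cv2.convexHull(c));print(n,e[1],"aspect",e[1][0]/e[1][1]);return px(np.array(e[0])[None])[0]
p=glass("top",t,(296,230,324,258),85);q=glass("scene",s,(296,183,322,202),110)
print("lens px",p,q,"tri",tri(p,q)*1000,"top@.092",ray("top",p,.092)*1000,"scene@.092",ray("scene",q,.092)*1000)
# pointer
for n,im,b in(("top",t,(270,235,300,260)),("scene",s,(290,195,305,212))):
    a,px=masks(n,im,*b,S=10);R,G,B=a[...,0],a[...,1],a[...,2]
    for c in blobs((R-G>50)&(R-B>50),40):
        k=px(c.astype(float));M=cv2.moments(c);print(n,"red",px(np.array([[M['m10']/M['m00'],M['m01']/M['m00']]])),k.min(0),k.max(0),px(np.array(cv2.minAreaRect(c)[0])[None]),cv2.minAreaRect(c)[1:])
# chip on unobstructed pic
a,px=masks("top",np.load("t7.npy"),298,232,322,252,S=10);g=a.max(2)
for c in blobs(g<75,300):
    M=cv2.moments(c);q=px(np.array([[M['m10']/M['m00'],M['m01']/M['m00']]]))[0];print("chip?",q,(ray("top",q,.0135)*1000).round(1),cv2.contourArea(c)/100)
# expected projections from kinematics
st=monitor.get_state();R=Ro.from_rotvec(st["tool_rot"]).as_matrix();L=st["position"]+R@[.0755,0,.0128];L2=st["position"]-R@[.0755,0,-.0128]
print(L,L2,proj("top",L),proj("scene",L))
E
```

```text
top (126.1142578125, 129.83006286621094) aspect 0.9713794711973601
scene (50.03658676147461, 112.93157958984375) aspect 0.44306992732415956
lens px [309.73428345 243.10923386] [308.20833333 191.66895294] tri [460.33407858   8.56133764  96.11121509] top@.092 [460.37334846   8.01086333  92.        ] scene@.092 [464.5566008    3.89201505  92.        ]
top red [[287.52310606 248.18569789]] [283.85 246.65] [291.15 249.65] [[287.54542542 248.22145081]] ((24.79148292541504, 72.51571655273438), 78.40782928466797)
scene red [[297.52114014 203.01342043]] [295.85 201.35] [299.35 204.75] [[297.45000076 203.05000076]] ((26.870054244995117, 39.59798049926758), 45.0)
chip? [306.76336438 244.15893311] [460.2   8.7  13.5] 23.62
chip? [301.07846914 243.73906173] [461.5  26.   13.5] 40.5
chip? [307.18639196 233.42657887] [492.9   7.1  13.5] 5.885
chip? [317.95880135 239.9441021 ] [473.2 -25.6  13.5] 38.46
chip? [299.29789834 232.00127077] [497.2  31.1  13.5] 3.41
[0.46089087 0.008906   0.09207267] [ 0.56773125 -0.09779982  0.09209299] [309.42309542 242.92585705] [307.9951498  192.77062177]
```

```bash
python3 - <<'E'
from h import *
s=np.load("s8.npy")
S=10;a,px=masks("scene",s,290,175,326,206,S=S);g=a.max(2)
m=((g<85)).astype(np.uint8)
# silhouette extents per column
cx=(308.1-290+.5)*S-.5
import collections
lo={};hi={}
for c in range(int(cx)-105,int(cx)+106):
    r=np.where(m[:,c])[0];r=r[r>(183-175)*S]
    if len(r): lo[c]=r.min();hi[c]=r.max()
# left/right extent of ring
rows=slice(int((189-175)*S),int((195-175)*S));cc=np.where(m[rows].any(0))[0];cc=cc[(cc>40)&(cc<330)];print("cols",px(np.array([[cc.min(),0],[cc.max(),0]],float))[:,0])
mid=(cc.min()+cc.max())/2
v=[(d,(lo[int(mid+e*d)]+hi[int(mid-e*d)])/2) for d in range(20,100,6) for e in(1,-1) if int(mid+e*d) in lo and int(mid-e*d) in hi]
for d,y in v: print(d,round((y+.5)/S-.5+175,2),end="; ")
ym=np.median([y for d,y in v if 40<=d<=95]);q=px(np.array([[mid,ym]]))[0];p=(309.73,243.11)
print("\nsil",q,"tri lens",tri(p,q)*1000)
print("tri pointer",tri((287.53,248.2),(297.5,203.04))*1000)
E
```

```text
cols [293.65 319.25]
20 194.05; 20 194.05; 26 194.05; 26 195.05; 32 194.95; 32 195.2; 38 195.05; 38 195.25; 44 195.1; 44 195.3; 50 195.15; 50 195.4; 56 195.25; 56 195.55; 62 195.3; 62 195.7; 68 195.35; 68 195.85; 74 195.45; 74 196.0; 80 195.65; 80 193.7; 86 195.8; 86 193.85; 
sil [306.45  195.375] tri lens [462.38990346   8.36233543  81.66868777]
tri pointer [445.30466785  71.53121017  92.63980775]
```

```bash
python3 - <<'E'
from h import *
s=np.load("s8.npy")
S=10;a,px=masks("scene",s,290,175,326,206,S=S);g=a.max(2)
for th in(70,90,110):
    R,G,B=a[...,0],a[...,1],a[...,2]
    m=((g<th)).astype(np.uint8);n,lab=cv2.connectedComponents(m);
    X=lambda u:int((u-290+.5)*S);Y=lambda v:int((v-175+.5)*S)
    col=lab[Y(195):Y(201),X(308)];l=np.bincount(col[col>0]).argmax();k=lab==l
    k[:, :X(296)]=0
    r=np.where(k[Y(186):Y(199)].any(0))[0];L,Rr=r.min(),r.max();mid=(L+Rr)/2
    out=[]
    for d in range(-110,111,5):
        c=int(mid+d);e=int(mid-d)
        u=np.where(k[Y(184):,c])[0];w=np.where(k[:Y(202),e])[0]
        if len(u) and len(w): out.append((d,(u.min()+Y(184)+w.max())/2/S-.45+175))
    o=np.array(out);f=[y for d,y in out if abs(d)>25];print(th,px(np.array([[L,0],[Rr,0]],float))[:,0],"median",np.median(f),np.round([y for d,y in out],1))
    q=(px(np.array([[mid,0.]]))[0][0],np.median(f));print("tri",tri((309.73,243.11),q)*1000, "scene@.092",ray("scene",q,.092)*1000)
E
```

```text
70 [296.05 318.95] median 192.55 [193.6 193.7 193.2 193.2 193.  193.  193.  193.  193.  192.8 192.8 192.8
 192.8 192.8 192.8 192.7 192.4 192.2 192.3 192.3 192.3 192.3 192.3 192.2
 192.2 192.4 192.5 192.6 192.6 192.6 192.6 192.5 192.4 192.4 192.4 192.4
 192.4 192.4 192.4 192.4 192.3 192.2 192.2 192.2 192.3]
tri [461.07466629   8.74627802  92.66926971] scene@.092 [462.76930655   9.00671843  92.        ]
90 [296.05 325.45] median 193.675 [194.  193.9 193.8 193.6 193.6 193.5 193.4 193.4 193.3 193.1 193.  193.
 193.  193.  193.  193.  193.  193.  193.  193.1 193.2 193.2 193.3 193.4
 193.4 193.5 193.5 193.6 193.6 193.8 193.6 193.6 193.7 194.4 194.4 194.6
 194.9 195.2 195.4 196.5 199.8 199.8 199.6 199.5 199.4]
tri [458.31413229   5.77828079  88.80138154] scene@.092 [452.12883827   6.49520123  92.        ]
110 [296.05 325.45] median 193.7 [194.  193.8 193.6 193.5 193.4 193.4 193.4 193.2 193.2 193.  193.  193.
 193.  193.  193.  193.  193.  193.  193.  193.  193.  193.2 193.2 193.2
 193.3 193.4 193.4 193.4 193.6 193.6 193.8 194.  194.  194.2 194.3 194.5
 194.7 195.  195.2 195.7 199.3 199.4 199.2 199.1 199. ]
tri [458.31735179   5.76747211  88.70525542] scene@.092 [452.03915804   6.59585049  92.        ]
```

Lens and pointer triangulate to the same height (92.7 and 92.6 mm), and the lens is within 1 mm of the chip in the top view. I'll settle briefly and hand in.

>>> {"api": "move_arm", "payload": {"slide": [[0,0,0],[0,0,0],[0,0,0],[0,0,0],[0,0,0],[0,0,0],[0,0,0],[0,0,0]], "roll": [0,0,0,0,0,0,0,0]}}

```text
time: 20.9
position: [0.5142, -0.0445, 0.1048]
tool_rot: [1.201, 2.903, 0.0]
ft_force: [-0.5, -0.1, -1.4]
grip_width: 0.226
grip_force: 40.0
```

```bash
python3 -c "
from h import *
from bench import workorder
rel(.5142,-.0456,.1043,45.04)
print(workorder.close_job())"
```

```text
pos [514.2 -44.5 104.8] toolyaw 45.04 tilt [ 1.e-04  0.e+00 -1.e+00] F [-0.54 -0.13 -1.42] w 19.63 40.0 t 20.9 q7 0.91
slide [-0.08 -0.08  0.05] roll -0.0
the job is handed in; nothing more can be done
None
```

I seated boards in bay two and then bay three, and handed the job in at 20.9 s with the loupe held level and steady, centred over bay three's chip to about 1 mm and at the pointer's height to within about 1 mm.

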